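Ready the parts basket and put it in the ultrasonic cleaner

TASK

Take the steel parts basket out of the half-open drawer by its sides with its handle still folded (the handle is tucked under the top of the drawer unit, so draw the basket clear before lifting), and set it down on the rubber mat and let go. There swing its carry handle up until it snaps upright and stays up by itself, and let go. Then pick the basket up by that handle and, keeping it level, lower it gently all the way into the tank of the ultrasonic cleaner before letting go, so that it stands flat on the tank floor with both parts in it and the handle still up; leave the fan, regulator and washers alone.

Things in the scene. Friction and masses are not known exactly. Their poses are not given: they have to be found in the camera images.
- basket: Loose open perforated steel basket, 60 mm along its x, 130 mm along its y, 45 mm high, walls 3 mm, about 0.75 kg with handle and parts. Origin: centre of its underside, z up. Its folding handle is hinged at the two y ends (148 mm overall along y); folded, the handle lies out on the +x side, level. Grip it across the 60 mm; 30 mm is free beside each long side.
- bail_hinge (a point): Centre of the basket on the hinge line of the handle (the line runs along the basket's y), 36 mm above the basket's underside; moves with the basket.
- bail_grip (a point): Middle of the handle's round black grip sleeve, which turns stiffly on the handle bar: 12 mm diameter, 100 mm long, along the basket's y, 82 mm from the hinge line; thin 5 mm wire side arms run from its ends to the hinge.
- bail (a joint): Angle of the basket's handle: 0 folded (level, lying out on the basket's +x side, where it falls by itself), 1.571 upright straight above the basket, against its end stop. An over-centre spring pulls it back below about 1.1 rad, and beyond that pulls it to the stop and holds it there.
- bushing: Bronze bushing, tube of 30 mm outside diameter and 30 mm high, standing loose in the basket at its +y half; origin at the centre of its underside.
- bearing: Steel ring bearing, 35 mm diameter, 12 mm high, lying loose in the basket at its -y half; origin at the centre of its underside.
- cabinet_front (a point): Low green steel drawer unit, fixed, 260 mm wide, 90 mm high; its open front faces the robot. The point is the middle of the upper front edge of its 12 mm thick top (78 to 90 mm above the bench). The basket stands in the drawer, centre 62 to 67 mm in front of that edge, its +x (handle) side towards the unit, so the handle's bar lies 21 to 26 mm under the top.
- drawer_floor (a point): A point of the unit, 65 mm in front of the front edge of its top on its middle line, on the floor of its shallow drawer, 22 mm above the bench; x runs into the unit. The drawer stands half open, its front wall's inside 110 to 125 mm from this point towards the robot; it slides stiffly. Inside, it is 235 mm long (x, into the unit) and 218 mm wide; walls to 68 mm, front to 78 mm above the bench.
- mat: Black rubber mat, 220 mm along its x, 200 mm along y, 4 mm thick, fixed on the bench; origin: centre of its underside.
- cleaner: Ultrasonic cleaner, fixed, a steel box 220 mm along its x, 126 mm along y, 100 mm high, with a dry open tank 190 mm (x) by 96 mm (y) in its top, centred, 70 mm deep. Origin: centre of its underside. The basket fits with its long side along the cleaner's x, either way round.
- tank_floor (a point): Centre of the cleaner's tank floor, 30 mm above the bench, 70 mm below the rim; axes as the cleaner's.
- fan: Blackened steel alternator fan, 68 mm diameter, 15 mm high, lying on the bench; bystander. Origin: centre of its underside.
- regulator: Silver finned voltage regulator, 45 x 35 x 26 mm; bystander. Origin: centre of its underside.
- washers: Stack of red fibre washers, 35 mm diameter, 18 mm high; bystander. Origin: centre of its underside.
Things that resemble listed ones, but are neither listed nor needed, are in the scene too. There is more than one size of the bearing; the job needs the smaller. Leave any pink look-alike of the basket alone.

How it is judged (in metres and radians):
On the way, in this order (a step that is already met when the one before it is completed fails the run):
1. the basket stands on the mat, released, its handle still folded (horizontal distance between basket and mat below 0.09 m and z of basket in the frame of mat below 0.009 m and angle between basket's own z axis and vertical below 0.08 rad and linear speed of basket below 0.02 m/s and contact force between the fingers and basket below 0.2 N and value of joint bail below 0.4 rad), for 0.2 s.
2. the handle stands up in its detent by itself, the basket still on the mat and not touched (horizontal distance between basket and mat below 0.09 m and z of basket in the frame of mat below 0.009 m and angle between basket's own z axis and vertical below 0.08 rad and linear speed of basket below 0.02 m/s and contact force between the fingers and basket below 0.2 N and value of joint bail above 1.53 rad), for 0.2 s.
3. the basket is lifted off the mat by the upright handle (z of basket in the frame of mat above 0.05 m and value of joint bail above 1.3 rad and horizontal distance between the grasp point and bail_grip below 0.06 m and distance between the grasp point and bail_grip below 0.07 m and contact force between the fingers and basket above 1 N), for 0.2 s.
At the end, for the whole second after the job is handed in: The basket stands flat on the tank floor inside the cleaner (within 5 mm in height and 0.08 rad of level, at rest), its handle upright in its detent (above 1.5 rad), bushing and bearing still in the basket (z of basket in the frame of tank_floor between -0.004 and 0.005 m and horizontal distance between basket and tank_floor below 0.045 m and angle between basket's own z axis and vertical below 0.08 rad and value of joint bail above 1.5 rad and distance between each of bushing, bearing and basket below 0.075 m and linear speed of basket below 0.02 m/s); the robot touches nothing.
It fails at once if a bystander (fan, regulator or washers) is moved by more than 20 mm (distance of any of fan, regulator, washers from where it was at the start of the episode above 0.02 m).
It fails at once if the bushing or the bearing leaves the basket (distance between any of bushing, bearing and basket above 0.09 m).
It fails at once if the basket is tipped by more than 0.6 rad (angle between basket's own z axis and vertical above 0.6 rad).
It fails at once if the basket is let go over the tank more than 15 mm above its floor (horizontal distance between basket and tank_floor below 0.06 m and z of basket in the frame of tank_floor above 0.015 m and contact force between the fingers and basket below 0.1 N).
It fails at once if the basket is banged into the cleaner (over 60 N) (contact force between basket and cleaner above 60 N).
It also fails if it takes over 72 s, if anything falls off the work surface, if the arm or the gripper's body presses on something with over 40 N, if the wrist force passes 120 N, or if a joint passes its speed limit or range.

ROBOT

A 6-joint arm with a two-finger parallel gripper is mounted at the origin on the work surface. World frame = base frame: x ahead of the robot, y to its left, z up, the work surface at z = 0. Lengths are in m, angles in degrees, forces in N, time in s.
With the tool pointing down it reaches from about 0.375 to 0.9 m from the base axis. Payload 3.1 kg.
Tool frame: the origin (TCP) lies on the centre line of the jaws, within the pads' length; the fingertips stand 25 mm ahead of it and the grasp point (between the pads) lies 6 mm ahead of it; y points along the fingers, x is the direction in which the jaws open and shut, and the axes are right-handed (so a half turn about y gives the same grasp; the last joint's range is limited). The gripper opens to 87 mm and grips with 3 to 60 N. Pads are 19 mm wide; open, the fingers measure 117 mm over their backs; the gripper's body (75 mm by 190 mm) begins 51 mm behind the grasp point.
Start: joints at [-76.977, 30.224, 82.088, -0, 67.689, -10.227], TCP at [0.247, -0.574, 0.21] pointing down, gripper open.
Joint ranges: [-176.69, 176.69], [-43.24, 126.21], [12.49, 139.97], [-82, 262], [0, 151.66], [-163.58, 163.58]. Speed limits (degrees/s): [159.86, 159.86, 180, 180, 180, 180].

INTERFACE

Orientations are given as a 3x3 rotation matrix whose columns are the frame's x, y, z axes.
In Python, from rig import * gives the robot as it stands.
- The arm moves only by the tool play_rows, never from a script. Its argument "commands" is a list of rows, each a list of 2 entries, a list of its own where there are three numbers: the shift along the world's x, y, z in m, then the turn, a rotation vector about the world's x, y, z in rad. A call has 1 to 10 rows; each row is the pose to reach, as a shift and turn from the pose commanded when the call began; what a row does not reach only later rows make up. A row lasts 1/8 s, in which the tool goes at most 62.5 mm and 10.7 degrees, less where a joint would pass 70% of its speed; a pose out of reach is approached as far as the arm can. A call with a gripper value outside its range is refused whole. "gripper" is the finger opening in m, from 0 to 0.087, set as the call begins (left out, the last holds). The fingers move at their own pace and stop on an object; the grip force is fixed at half the most. Time passes only in rows, so rows that repeat a pose let the fingers close. It gives the time, the measured TCP pose, the force and the opening at its end, in the units of the state.
- read_state(): the state, without advancing time (a new reading comes with each control period).
- capture(name): name is "scene" or "top"; returns a dict with "frame" (420x560x3 uint8, red, green, blue), "depth" (420x560 float32, m along the optical axis (not along the pixel's ray), 0 where there is no reading), "mtx" (3x3 intrinsics, pixels), "cam_to_world" (4x4, takes a point from camera to world coordinates). Camera axes: x right, y down, z forward; pixel columns grow to the right and rows downward; lengths in m; the calibration is good to about 2 mm. A picture is of the moment at which its call begins.
- hand_in(): hands the job in, once; it reports no verdict.
The state is a dict: "time_s": time; "joint_positions": joint angles; "qvel": joint speeds; "tau": joint torques, N m; "position": TCP position; "tcp_rot": TCP orientation; "force": force on the tool from outside, world axes, zero at the start; "moment": the same for the moment, N m; "opening": opening from 0.0 (shut) to 1.0 (fully open).
Only numpy, scipy, OpenCV 4.12 (cv2) and the standard library are available. Lean on these libraries where they do the work, as an engineer would, in place of code of your own. Each camera call takes 0.05 s, during which the arm holds its last target. There are 200 camera calls.

## Working session

There is one attempt and no reset: what is moved stays moved. The work goes in short steps, Python scripts to look and compute and a tool call to move; the robot and the scene stay as the last step left them, time stands still between calls to the robot, and variables do not carry over. Pictures are saved under pics/ and viewed, about 8 in all and at most 12, crops included, and the job is handed in when it is done.

Besides the shell and the picture viewer there is one more tool, called as a command line: name --argument value ..., lists and objects as JSON in quotes. play_rows: Moves the arm, as the interface text tells. Its arguments: {"type":"object","properties":{"commands":{"type":"array"},"gripper":{"type":"number"}},"required":["commands"]}

```bash
mkdir -p pics
cat > h.py <<'E'
from rig import *
import numpy as np, cv2
def cap(n):
    c=capture(n); d=c["depth"]; h,w=d.shape; u,v=np.meshgrid(np.arange(w),np.arange(h))
    K=c["mtx"]; P=np.stack([(u-K[0,2])/K[0,0]*d,(v-K[1,2])/K[1,1]*d,d,np.ones_like(d)],-1)@np.array(c["cam_to_world"]).T
    P=P[...,:3]; P[d==0]=np.nan
    return c["frame"],P,c
def save(f,n): cv2.imwrite("pics/"+n,cv2.cvtColor(np.ascontiguousarray(f),cv2.COLOR_RGB2BGR))
E
python3 - <<'E'
from h import *
print(read_state())
for n in("top","scene"):
    f,P,c=cap(n); np.savez(n+"0.npz",f=f,P=P); save(cv2.resize(f,(800,600),interpolation=cv2.INTER_CUBIC),n+"0.png"); print(np.array(c["cam_to_world"]).round(3),c["mtx"])
E
```

```text
{'time_s': 0.0, 'joint_positions': array([-7.69784668e+01,  3.02794404e+01,  8.21564600e+01, -1.81852558e-03,
        6.76887464e+01, -1.02279065e+01]), 'qvel': array([-0.09189426, -0.00570789, -0.06603622,  0.06014744, -0.00586622,
        0.04728437]), 'tau': array([ 5.86179940e-04, -4.40039277e+01, -1.76593101e+01,  6.34329719e-02,
        5.83601114e-02, -1.60797017e-04]), 'position': array([ 0.24654722, -0.57348797,  0.20866617]), 'tcp_rot': array([[ 3.94745415e-01, -5.18784398e-04,  9.18790394e-01],
       [-9.18788034e-01,  2.11293644e-03,  3.94745594e-01],
       [-2.14613356e-03, -9.99997633e-01,  3.57419076e-04]]), 'force': array([ 0.19801749, -0.53618244, -0.04306801]), 'moment': array([ 0.01388495,  0.02062142, -0.02417962]), 'opening': 0.9990989680044124}
[[ 0.018 -0.997  0.072  0.417]
 [-1.    -0.018 -0.008  0.019]
 [ 0.009 -0.071 -0.997  0.961]
 [ 0.     0.     0.     1.   ]] [[405.56259831   0.         283.34794573]
 [  0.         405.56259831 206.37640509]
 [  0.           0.           1.        ]]
[[-0.528  0.461 -0.713  1.272]
 [ 0.849  0.277 -0.45   0.522]
 [-0.01  -0.843 -0.538  0.673]
 [ 0.     0.     0.     1.   ]] [[440.58503772   0.         279.45845053]
 [  0.         440.58503772 211.05908364]
 [  0.           0.           1.        ]]
```

View pics/top0.png

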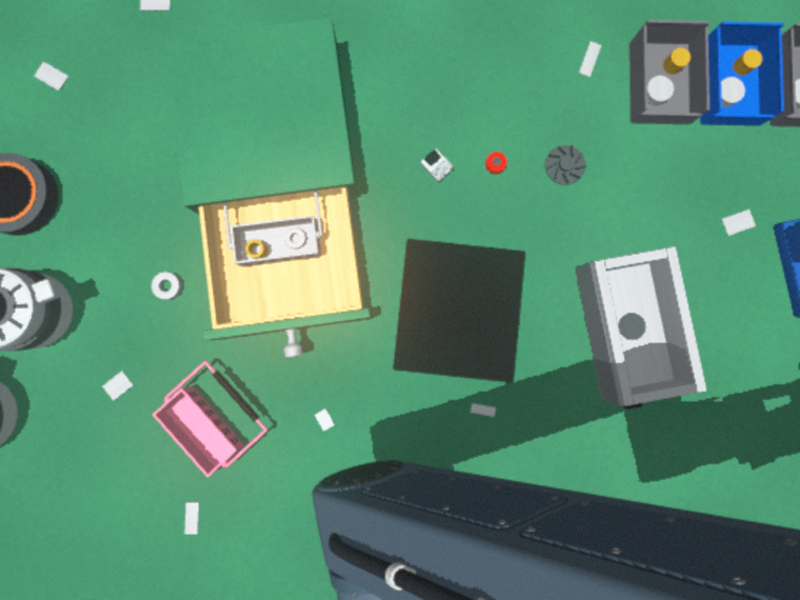

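View pics/scene0.png

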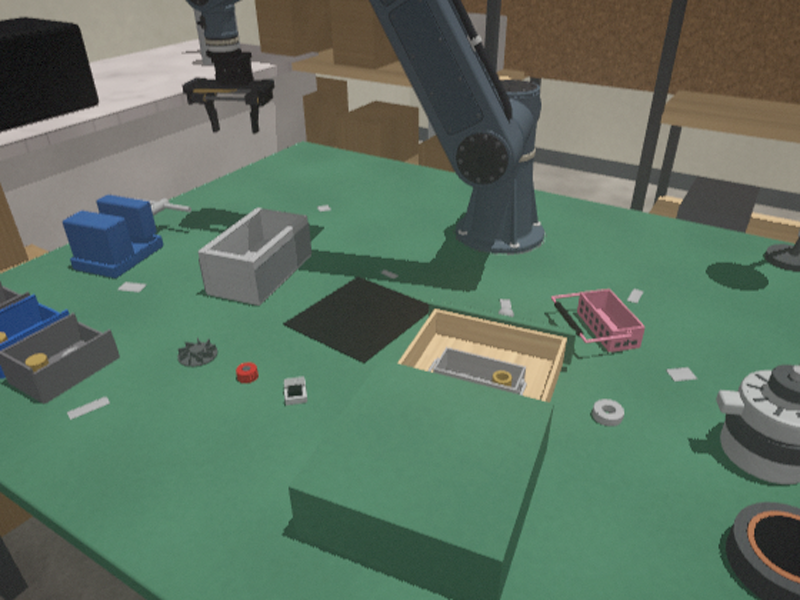

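The top view shows the basket in the drawer near (277,240), with its handle arms running up under the cabinet edge (187,207)–(352,187). The mat is at (460,310), the cleaner at (643,330), and the pink look-alike at (212,420). The scene view agrees.

Run:
```python
from h import *
d=np.load("top0.npz"); f=d["f"].astype(int); P=d["P"]; z=P[...,2]
vv,uu=np.mgrid[:420,:560]; s=.7
def box(x0,y0,x1,y1): return (uu>x0*s)&(uu<x1*s)&(vv>y0*s)&(vv<y1*s)
def rect(m,n):
    p=P[m][:,:2]; r=cv2.minAreaRect((p*1000).astype(np.float32)); print(n,m.sum(),np.round(r[0],1),np.round(r[1],1),round(r[2],2),"z",np.median(z[m]).round(4)); print(cv2.boxPoints(r).round(0).tolist())
def clean(m): return cv2.morphologyEx(m.astype(np.uint8),cv2.MORPH_OPEN,np.ones((2,2)))>0
rect(clean(box(170,10,365,215)&(z>.083)&(z<.097)),"cab")
dark=f.max(-1)<45
rect(clean(box(385,230,535,390)&dark&(z<.02)),"mat")
rect(clean(box(560,230,720,420)&(z>.093)&(z<.107)),"cleaner")
grey=(f.max(-1)-f.min(-1)<30)
rect(clean(box(215,180,340,280)&grey&(z>.058)&(z<.075)),"basket rim")
rect(clean(box(215,205,340,280)&grey&(z>.058)&(z<.075)),"basket rim+arm")
rect(clean(box(200,180,370,340)&(z>.055)&(z<.085)),"drawer walls")
rect(clean(box(410,140,460,190)&(z>.012)),"reg");rect(clean(box(480,145,515,180)&(z>.008)),"wash");rect(clean(box(535,135,595,195)&(z>.007)),"fan")
save(cv2.resize(d["f"][115:245,130:260],(780,780)),"b0.png") if 0 else None
save(cv2.resize(d["f"][120:240,135:265],(780,600*720//720),interpolation=cv2.INTER_CUBIC),"b0.png")
for r in range(130,190,4): print(r,[ (round(z[r,c]*1000) if z[r,c]==z[r,c] else -1) for c in range(152,236,3)])
```

```text
cab 13881 [783.  244.4] [308.2 255.1] 9.24 z nan
[[610.0, 346.0], [651.0, 94.0], [956.0, 143.0], [915.0, 395.0]]
mat 0 [0. 0.] [0. 0.] 0.0 z nan
[[0.0, 0.0], [0.0, 0.0], [0.0, 0.0], [0.0, 0.0]]
cleaner 2179 [ 435.7 -383.4] [242.  174.9] 12.37 z nan
[[299.0, -324.0], [336.0, -495.0], [573.0, -443.0], [535.0, -272.0]]
basket rim 360 [586.7 223.2] [105.7 153.5] 8.0 z nan
[[524.0, 292.0], [545.0, 140.0], [650.0, 155.0], [628.0, 307.0]]
basket rim+arm 348 [565.7 230.5] [167.2  91.9] 81.06 z nan
[[507.0, 155.0], [598.0, 141.0], [624.0, 306.0], [533.0, 320.0]]
drawer walls 2280 [477.1 156.9] [174.1 355. ] 45.91 z nan
[[289.0, 218.0], [544.0, -29.0], [665.0, 96.0], [410.0, 343.0]]
reg 188 [702.7 -40.8] [40.8 38.2] 50.49 z 0.0174
[[675.0, -44.0], [704.0, -69.0], [730.0, -37.0], [701.0, -13.0]]
wash 171 [ 709.5 -140.8] [35.  33.6] 68.99 z 0.0166
[[688.0, -151.0], [719.0, -163.0], [731.0, -130.0], [700.0, -118.0]]
fan 146 [ 708.  -257.9] [51.3 46.8] 18.95 z nan
[[676.0, -244.0], [691.0, -288.0], [740.0, -272.0], [725.0, -227.0]]
130 [87, 87, 89, 89, 91, 90, 88, 85, 90, 88, 87, 91, 89, 91, 86, 8
[... 959 characters left out ...]
26, 20, 63, 59, 24, 21, 22]
166 [17, 23, 20, 21, 63, 32, 25, 27, 25, 26, 28, 22, 24, 28, 23, 26, 36, 30, 25, 25, 38, 24, 22, 64, 21, 20, 20, 22]
170 [20, 20, 22, 61, 62, 36, 21, 55, 54, 44, 55, 25, 25, 23, 22, 23, 35, 37, 36, 36, 34, 25, 25, 64, 21, 21, 20, 19]
174 [19, 22, 21, 19, 68, 40, 24, 55, 34, 25, 25, 45, 25, 23, 25, 24, 24, 25, 29, 27, 23, 25, 23, 66, 26, 19, 20, 24]
178 [22, 21, 20, 20, 64, 46, 22, 24, 54, 55, 53, 38, 23, 22, 21, 22, 23, 68, 67, 65, 66, 58, 57, 48, 31, 20, 18, 19]
182 [25, 23, 20, 20, 66, 47, 24, 68, 64, 64, 64, 57, 55, 49, 41, 37, 34, 24, 22, 19, 22, 20, 18, 23, 20, 23, 20, 22]
186 [21, 21, 23, 21, 20, 18, 29, 20, 19, 21, 21, 20, 21, 19, 21, 23, 23, 20, 21, 17, 19, 19, 21, 19, 17, 22, 18, 20]
  return _methods._mean(a, axis=axis, dtype=dtype,
  ret = ret.dtype.type(ret / rcount)
```

View pics/b0.png

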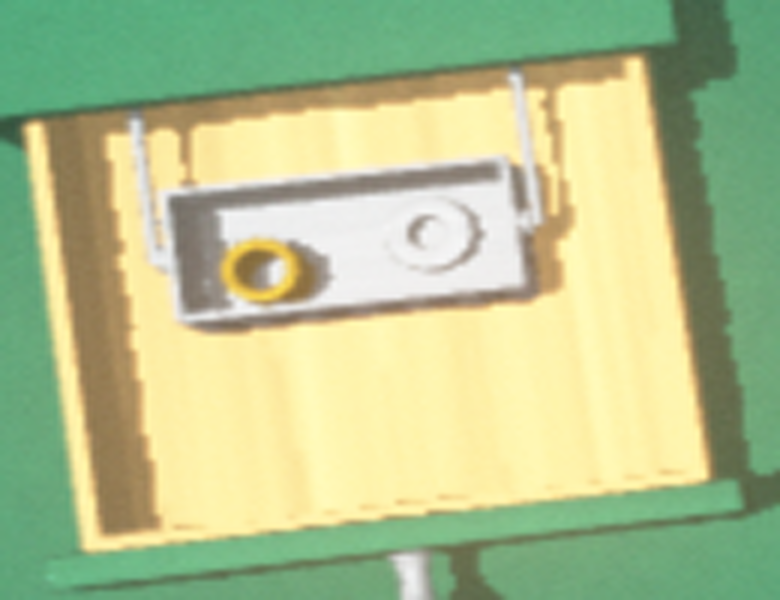

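The crop shows the basket rim clearly: corners at crop pixels (163,190), (507,155), (530,292) and (180,318). The bushing sits on the left (+y) and the bearing on the right, and the handle arms pass under the cabinet edge. Next I'll fit the poses.

```bash
cat >> h.py <<'E'
from scipy.optimize import least_squares
def frect(p,half,x0,inner=None):
    """fit centre+yaw(deg): points lie on rect outline (or in band between inner and half)"""
    def sd(q,h):
        a=np.abs(q)-h; return np.where((a>0).any(1),np.linalg.norm(np.maximum(a,0),axis=1),a.max(1))
    def r(x):
        t=np.radians(x[2]); q=(p-x[:2])@np.array([[np.cos(t),-np.sin(t)],[np.sin(t),np.cos(t)]])
        d=sd(q,np.array(half))
        if inner is None: return d
        return np.maximum(d,0)+np.maximum(-sd(q,np.array(inner)),0)
    s=least_squares(r,x0,loss="soft_l1",f_scale=.002,x_scale=[.01,.01,1]); return s.x.round(4),np.abs(r(s.x)).mean().round(4),len(p)
def rays(c,px,z):
    K=c["mtx"];T=np.array(c["cam_to_world"]);px=np.atleast_2d(px).astype(float)
    d=np.c_[(px[:,0]-K[0,2])/K[0,0],(px[:,1]-K[1,2])/K[1,1],np.ones(len(px))]@T[:3,:3].T
    return (T[:3,3]+d*((z-T[2,3])/d[:,2])[:,None])[:,:2]
E
python3 - <<'E'
from h import *
vv,uu=np.mgrid[:420,:560]; s=.7
f,P,c=cap("top"); z=P[...,2]; f=f.astype(int)
def box(x0,y0,x1,y1): return (uu>x0*s)&(uu<x1*s)&(vv>y0*s)&(vv<y1*s)
cor=np.array([[163,190],[507,155],[530,292],[180,318]])/[6,5]+[135,120]
q=rays(c,cor,.067); print("corners",q.round(4).tolist(),q.mean(0), [np.linalg.norm(q[i]-q[i-1]).round(4) for i in range(4)], np.degrees(np.arctan2(*(q[3]-q[2])[::-1]))-90,np.degrees(np.arctan2(*(q[0]-q[1])[::-1]))-90)
m=box(225,205,325,275)&(z>.062)&(z<.073); print("rim",frect(P[m][:,:2],(.0285,.0635),[.58,.22,9]))
m=box(560,230,720,420)&(z>.094)&(z<.106); print("cleaner",frect(P[m][:,:2],(.11,.063),[.436,-.383,12],(.095,.048)))
m=box(385,230,535,390)&(f.max(-1)<60); 
m=cv2.morphologyEx(m.astype(np.uint8),cv2.MORPH_OPEN,np.ones((3,3)))>0
pt=rays(c,np.c_[uu[m],vv[m]],.004);r=cv2.minAreaRect((pt*1000).astype(np.float32));print("mat",r,m.sum())
ce=np.array([[187,207],[352,187]])*s; e=rays(c,ce,.09); print("cab edge",e, e.mean(0),np.linalg.norm(e[0]-e[1]),np.degrees(np.arctan2(*(e[0]-e[1])[::-1]))-90)
m=box(205,310,370,340)&(z>.07)&(z<.085); print("drawer front",P[m][:,:2].mean(0),m.sum())
f2,P2,c2=cap("scene"); z2=P2[...,2]
m=(np.hypot(P2[...,0]-.575,P2[...,1]-.22)<.09)&(z2>.062)&(z2<.073); print("rim scene",frect(P2[m][:,:2],(.0285,.0635),[.58,.22,9]))
m=(np.hypot(P2[...,0]-.43,P2[...,1]+.38)<.2)&(z2>.094)&(z2<.106); print("cleaner scene",frect(P2[m][:,:2],(.11,.063),[.436,-.383,12],(.095,.048)))
E
```

```text
corners [[0.5844, 0.283], [0.6026, 0.1562], [0.5413, 0.1459], [0.5272, 0.2746]] [0.56386557 0.21494083] [np.float64(0.0578), np.float64(0.1281), np.float64(0.0622), np.float64(0.1294)] 6.227169531233258 8.184746853808491
rim (array([0.565 , 0.2171, 8.3978]), np.float64(0.0013), 296)
cleaner (array([ 0.4408, -0.3545, 11.393 ]), np.float64(0.0), 2173)
mat ((447.251953125, -107.05387878417969), (135.1392059326172, 186.93112182617188), 84.77159118652344) 3231
cab edge [[0.60749395 0.34502272]
 [0.64336723 0.09537531]] [0.62543059 0.22019902] 0.2522116574887185 8.177186469992606
drawer front [0.43314479 0.19398733] 791
rim scene (array([0.5665, 0.2195, 8.4206]), np.float64(0.0013), 364)
cleaner scene (array([ 0.442 , -0.3518, 11.2024]), np.float64(0.0001), 697)
```

play_rows --commands '[[[0.055, -0.0, 0], [0, 0, 0.15]], [[0.08, 0.06, 0], [0, 0, 0.3]], [[0.11, 0.12, 0], [0, 0, 0.45]], [[0.14, 0.18, 0], [0, 0, 0.6]], [[0.165, 0.24, 0], [0, 0, 0.75]], [[0.19, 0.295, 0], [0, 0, 0.9]], [[0.21, 0.35, 0], [0, 0, 1.05]], [[0.23, 0.405, 0], [0, 0, 1.2]], [[0.25, 0.46, 0], [0, 0, 1.31]], [[0.26, 0.515, 0], [0, 0, 1.31]]]' --gripper 0.075

```text
time_s: 1.45
position: [0.5077, -0.0572, 0.2097]
tcp_rot: [[0.989, 0.001, -0.146], [0.146, -0.0, 0.989], [0.001, -1.0, -0.0]]
force: [0.1, -0.5, 0.1]
opening: 0.862
```

play_rows --commands '[[[0.02, 0.055, 0], [0, 0, 0]], [[0.03, 0.11, 0], [0, 0, 0]], [[0.04, 0.165, 0], [0, 0, 0]], [[0.05, 0.22, 0], [0, 0, 0]], [[0.0585, 0.277, 0], [0, 0, 0]], [[0.0585, 0.277, 0], [0, 0, 0]], [[0.0585, 0.277, 0], [0, 0, 0]]]'

```text
time_s: 2.33
position: [0.5647, 0.2176, 0.2092]
tcp_rot: [[0.989, -0.001, -0.145], [0.145, -0.001, 0.989], [-0.001, -1.0, -0.001]]
force: [1.0, -0.3, -0.5]
opening: 0.864
```

Run:
```python
from h import *
s=read_state(); R=s["tcp_rot"]; print(s["time_s"],s["position"].round(4),np.degrees(np.arctan2(R[1,0],R[0,0])),R[:,1].round(4),s["opening"],s["joint_positions"].round(1))
f,P,c=cap("top"); z=P[...,2]; vv,uu=np.mgrid[:420,:560]
for x0,y0,x1,y1 in((560,230,720,420),):
    m=(uu>x0*.7)&(uu<x1*.7)&(vv>y0*.7)&(vv<y1*.7)&(z>.093)&(z<.107)
    print("cleaner",frect(P[m][:,:2],(.11,.063),[.436,-.383,12],(.095,.048)))
q=rays(c,np.array([[407,239],[525,252],[513,382],[394,369]])*.7,.004); print(q,q.mean(0))
q=rays(c,np.array([[577,266],[675,249],[706,390],[610,405]])*.7,.1); print(q,q.mean(0))
save(cv2.resize(f[60:360,60:460],(800,600),interpolation=cv2.INTER_CUBIC),"t1.png")
f2,P2,c2=cap("scene"); z2=P2[...,2]
m=(np.hypot(P2[...,0]-.43,P2[...,1]+.36)<.18)&(z2>.093)&(z2<.107); print("cleaner scene",frect(P2[m][:,:2],(.11,.063),[.436,-.383,12],(.095,.048)))
```

```text
2.325 [0.5647 0.2176 0.2092] 8.363873840752058 [-1.1e-03 -9.0e-04 -1.0e+00] 0.8642007218965934 [10.5 28.7 85.  -0.  66.3  2.2]
cleaner (array([ 0.4406, -0.3544, 11.5573]), np.float64(0.0), 2223)
[[ 0.57940353  0.0091553 ]
 [ 0.56128305 -0.1880988 ]
 [ 0.34577409 -0.1689591 ]
 [ 0.36362898  0.02675152]] [ 0.46252241 -0.08028777]
[[ 0.52715283 -0.24554856]
 [ 0.55568097 -0.39355883]
 [ 0.34603611 -0.43629781]
 [ 0.3217107  -0.29359687]] [ 0.43764515 -0.34225052]
cleaner scene (array([ 0.4424, -0.3515, 11.2385]), np.float64(0.0001), 731)
```

View pics/t1.png

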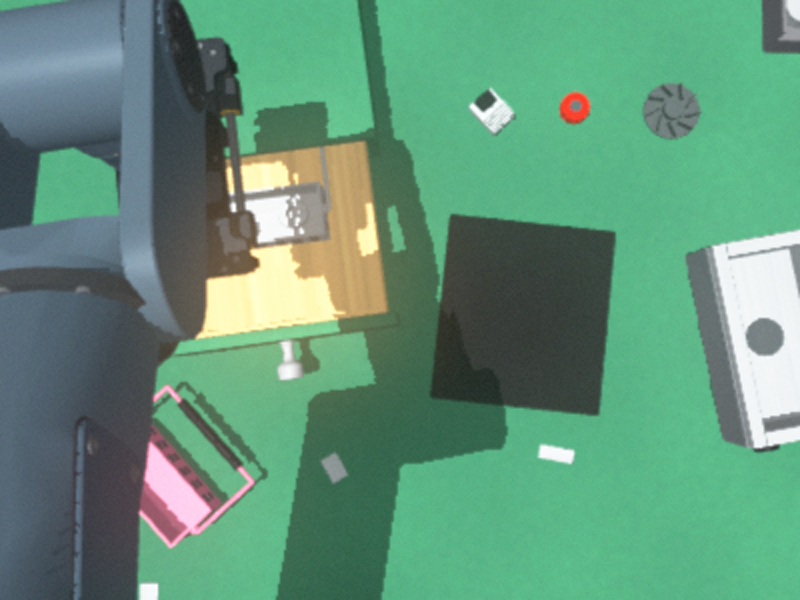

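The gripper is above the basket, and the mat and cleaner are now unobstructed. I'll go down and grip.

play_rows --commands '[[[0.001, 0, -0.03], [0, 0, 0]], [[0.001, 0, -0.06], [0, 0, 0]], [[0.001, 0, -0.09], [0, 0, 0]], [[0.001, 0, -0.11], [0, 0, 0]], [[0.001, 0, -0.125], [0, 0, 0]], [[0.001, 0, -0.14], [0, 0, 0]], [[0.001, 0, -0.15], [0, 0, 0]], [[0.001, 0, -0.15], [0, 0, 0]]]'

```text
time_s: 3.42
position: [0.5658, 0.2176, 0.059]
tcp_rot: [[0.99, -0.001, -0.144], [0.144, -0.0, 0.99], [-0.001, -1.0, -0.0]]
force: [0.0, -0.4, -0.9]
opening: 0.86
```

play_rows --commands '[[[0, 0, 0], [0, 0, 0]], [[0, 0, 0], [0, 0, 0]], [[0, 0, 0], [0, 0, 0]], [[0, 0, 0], [0, 0, 0]], [[0, 0, 0], [0, 0, 0]]]' --gripper 0.04

```text
time_s: 4.05
position: [0.5663, 0.2178, 0.0598]
tcp_rot: [[0.99, 0.0, -0.145], [0.145, 0.0, 0.99], [0.0, -1.0, -0.0]]
force: [0.0, -0.4, -0.8]
opening: 0.473
```

Run:
```python
from h import *
s=read_state(); print(s["opening"]*87, s["force"])
f2,P2,c2=cap("scene"); save(cv2.resize(f2[180:330,230:430],(800,600),interpolation=cv2.INTER_CUBIC),"s2.png")
```

```text
41.10847303066926 [ 0.04101375 -0.41146889 -0.76146145]
```

View pics/s2.png

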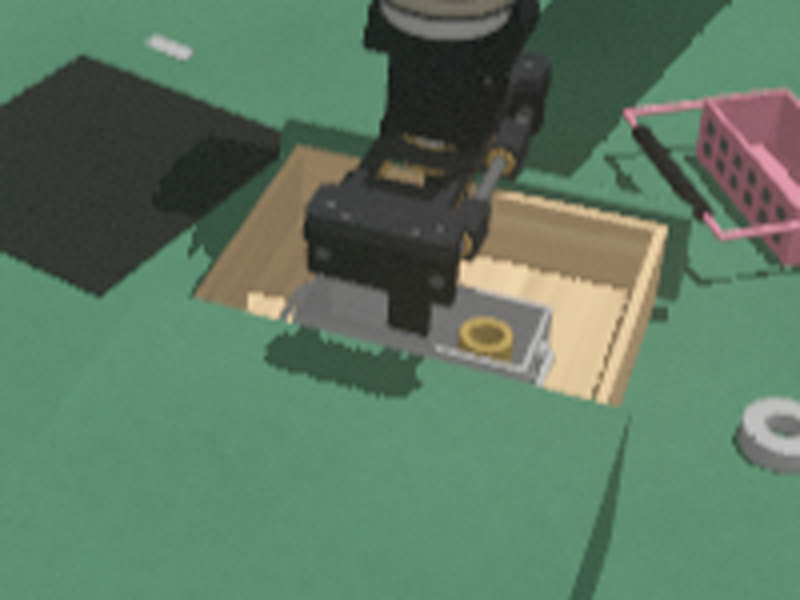

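The finger covers the near rim at crop pixel (410,320), and the reported opening is 41 mm, although the basket is 60 mm wide. I'll check the depth before acting.

Run:
```python
from h import *
t=np.radians(8.35); R=np.array([[np.cos(t),-np.sin(t)],[np.sin(t),np.cos(t)]])
for n in("scene","top"):
    f,P,c=cap(n); q=(P[...,:2]-[.5655,.218])@R; z=P[...,2]
    near=(np.abs(q[...,0])<.1)&(np.abs(q[...,1])<.09)
    rim=near&(z>.061)&(z<.073)&(f.max(-1)>70)
    print(n,"rim",rim.sum(),frect(P[rim][:,:2],(.0285,.0635),[.5655,.218,8.4]))
    dk=near&(f.max(-1)<60)&(np.abs(q[...,1])<.012)&(z<.1)&(z>.03)
    for zz in range(30,100,6):
        m=dk&(z>zz/1000)&(z<zz/1000+.006)
        if m.sum(): print(zz,m.sum(),(q[m][:,0]*1000).round(0)[:14])
```

```text
scene rim 321 (array([0.5667, 0.2197, 8.3193]), np.float64(0.0015), 321)
72 7 [29. 27. 29. 28. 30. 29. 29.]
78 22 [30. 31. 32. 30. 29. 31. 30. 28. 27. 30. 29. 29. 31. 32.]
84 22 [30. 30. 31. 31. 29. 30. 30. 30. 31. 30. 32. 32. 30. 31.]
90 23 [30. 31. 30. 29. 29. 30. 28. 30. 29. 32. 32. 32. 31. 30.]
96 1 [31.]
top rim 126 (array([0.5647, 0.2165, 8.7854]), np.float64(0.0019), 126)
78 1 [25.]
```

play_rows --commands '[[[0, 0, 0], [0, 0, 0]], [[0, 0, 0], [0, 0, 0]], [[0, 0, 0], [0, 0, 0]], [[0, 0, 0], [0, 0, 0]]]' --gripper 0.075

```text
time_s: 4.7
position: [0.5662, 0.2178, 0.0596]
tcp_rot: [[0.99, -0.0, -0.144], [0.144, -0.0, 0.99], [-0.0, -1.0, 0.0]]
force: [-0.4, -0.2, -0.0]
opening: 0.814
```

Run:
```python
from h import *
print(read_state()["opening"]*87)
t=np.radians(8.35); R=np.array([[np.cos(t),-np.sin(t)],[np.sin(t),np.cos(t)]])
f,P,c=cap("scene"); q=(P[...,:2]-[.5655,.218])@R; z=P[...,2]
near=(np.abs(q[...,0])<.1)&(np.abs(q[...,1])<.09)
rim=near&(z>.061)&(z<.073)&(f.max(-1)>70)
print(frect(P[rim][:,:2],(.0285,.0635),[.5655,.218,8.4]))
dk=near&(f.max(-1)<60)&(np.abs(q[...,1])<.02)&(z<.12)&(z>.03)
for zz in range(30,120,6):
    m=dk&(z>zz/1000)&(z<zz/1000+.006)
    if m.sum(): print(zz,m.sum(),(q[m][:,0]*1000).round(0)[:14],(q[m][:,1]*1000).min().round(0),(q[m][:,1]*1000).max().round(0))
save(cv2.resize(f[235:295,290:370],(800,600),interpolation=cv2.INTER_CUBIC),"s3.png")
```

```text
70.79282455749113
(array([0.5666, 0.2196, 8.3431]), np.float64(0.0016), 296)
72 10 [45. 44. 45. 44. 44. 44. 44. 44. 45. 45.] -8.0 11.0
78 19 [44. 46. 45. 44. 44. 44. 46. 44. 47. 41. 45. 46. 43. 44.] -9.0 11.0
84 24 [44. 45. 43. 46. 45. 45. 45. 47. 46. 45. 45. 47. 46. 44.] -9.0 11.0
90 24 [45. 44. 45. 45. 45. 44. 46. 44. 46. 45. 46. 46. 46. 46.] -9.0 11.0
96 16 [46. 47. 45. 45. 47. 46. 46. 48. 46. 45. 46. 44. 47. 47.] -9.0 12.0
102 21 [47. 46. 46. 48. 47. 48. 47. 47. 48. 47. 48. 46. 48. 48.] -9.0 11.0
108 11 [46. 51. 48. 50. 51. 51. 50. 51. 49. 49. 47.] -10.0 12.0
114 9 [-39. -38. -34. -40. -33. -36. -32. -38. -35.] -9.0 12.0
```

View pics/s3.png

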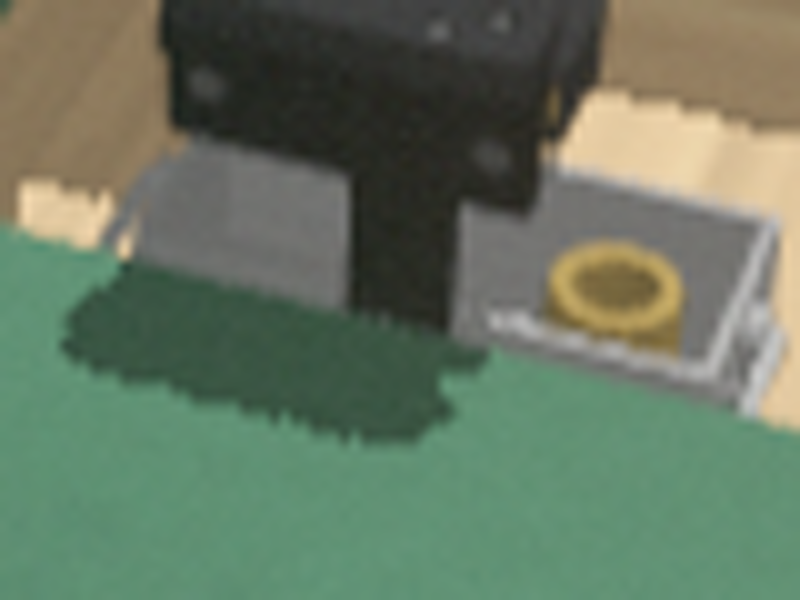

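Run:
```python
from h import *
d=np.load("scene0.npz");P=d["P"];f=d["f"]
m=(np.hypot(P[...,0]-.247,P[...,1]+.574)<.09)&(P[...,2]>.1)
z=P[m][:,2]; print(np.percentile(z,[0,1,2,5,10]).round(4)); 
for lo in np.arange(.15,.28,.01):
    k=m&(P[...,2]>lo)&(P[...,2]<lo+.01)
    if k.sum():
        q=P[k][:,:2]-[.247,-.574]; a=np.array([.3947,-.9188]); s=q@a; print(lo.round(3),k.sum(),(np.percentile(s,[2,50,98])*1000).round(0))
s=read_state();print(s["opening"])
```

```text
[0.2206 0.23   0.2381 0.2612 0.2956]
0.22 25 [-55.  41.  49.]
0.23 29 [-56.  40.  49.]
0.24 34 [-57.  40.  50.]
0.25 32 [-59. -45.  50.]
0.26 40 [-60.  38.  52.]
0.27 37 [-63.  44.  57.]
0.28 33 [-67.  45.  57.]
0.8342088598249023
```

Run:
```python
from h import *
f,P,c=cap("scene")
T=np.linalg.inv(np.array(c["cam_to_world"]));K=c["mtx"]
def pr(p): q=T@np.r_[p,1]; q=K@q[:3]; return (q[:2]/q[2]).round(1)
a=np.array([.3947,-.9188,0])
for dz in(.02,0,-.025): print(dz,[(pr(np.array([.247,-.574,.2095+dz])+k*a)/.7).round(0) for k in(-.045,0,.045)])
d=np.load("scene0.npz");P=d["P"]
for r in range(80,96): print(r,[(int(P[r,cc,2]*1000) if P[r,cc,2]==P[r,cc,2] else -1) for cc in range(144,190,3)],[int(x) for x in d["f"][r,144:190:3].max(-1)])
```

```text
0.02 [array([253., 129.]), array([234., 128.]), array([216., 128.])]
0 [array([254., 138.]), array([235., 137.]), array([217., 136.])]
-0.025 [array([255., 148.]), array([237., 147.]), array([219., 146.])]
80 [92, 264, 260, 79, 75, 68, 67, 60, 56, 48, 45, 267, 263, 29, 26, 19] [131, 35, 40, 132, 128, 128, 127, 136, 146, 144, 146, 36, 50, 150, 151, 150]
81 [88, 260, 258, 77, 68, 67, 59, 56, 52, 45, 42, 263, 258, 25, 21, 16] [131, 39, 44, 127, 127, 128, 135, 145, 147, 146, 146, 34, 48, 150, 150, 150]
82 [84, 257, 256, 75, 68, 61, 56, 54, 46, 41, 37, 261, 256, 20, 13, 13] [129, 35, 44, 129, 127, 136, 146, 146, 146, 146, 145, 31, 48, 151, 153, 152]
83 [79, 254, 253, 65, 61, 53, 54, 45, 45, 39, 30, 256, 252, 16, 14, 7] [130, 34, 39, 129, 138, 145, 146, 147, 143, 146, 147, 36, 57, 151, 151, 151]
84 [75, 251, 248, 63, 57, 51, 48, 41, 35, 34, 27, 254, 249, 8, 4, 0] [131, 68, 42, 138, 148, 144, 147, 146, 146, 147, 146, 41, 69, 148, 149, 151]
85 [68, 247, 247, 56, 53, 48, 43, 35, 31, 26, 25, 251, 244, 8, 1, -4] [139, 107, 48, 138, 147, 146, 147, 146, 146, 147, 146, 38, 68, 149, 151, 150]
86 [6
[... 805 characters left out ...]
, -30, -35] [147, 148, 46, 113, 149, 148, 149, 147, 148, 147, 147, 37, 41, 150, 149, 149]
92 [39, 35, 225, 26, 19, 12, 11, 3, 1, -7, -13, 225, 223, -26, -34, -42] [148, 148, 90, 147, 146, 146, 148, 146, 147, 148, 148, 43, 92, 147, 149, 149]
93 [37, 31, 25, 20, 17, 7, 5, 1, -1, -7, -12, 223, -28, -31, -39, -42] [148, 149, 134, 147, 146, 146, 147, 147, 146, 147, 147, 90, 135, 148, 148, 149]
94 [32, 24, 26, 17, 10, 7, 0, -3, -11, -22, -23, -23, -32, -40, -46, -51] [148, 147, 147, 147, 146, 146, 147, 149, 147, 148, 147, 135, 146, 147, 148, 147]
95 [24, 21, 14, 8, 7, -2, -4, -7, -19, -1, -27, -30, -37, -43, -49, -56] [147, 146, 149, 148, 147, 148, 147, 149, 148, 148, 148, 148, 146, 148, 145, 149]
```

The depth and pixel checks agree. The real fingertips are about 36 mm higher than the stated tool geometry implies: 11.5 mm above the reported TCP instead of 25 mm below it. The fingers therefore closed above the rim and touched nothing. I'll allow for this by going 36 mm lower, watching the force.

play_rows --commands '[[[0, 0, -0.006], [0, 0, 0]], [[0, 0, -0.012], [0, 0, 0]], [[0, 0, -0.018], [0, 0, 0]], [[0, 0, -0.024], [0, 0, 0]], [[0, 0, -0.03], [0, 0, 0]], [[0, 0, -0.035], [0, 0, 0]], [[0, 0, -0.035], [0, 0, 0]]]' --gripper 0.075

```text
time_s: 5.68
position: [0.5659, 0.2177, 0.0241]
tcp_rot: [[0.99, -0.001, -0.144], [0.144, -0.0, 0.99], [-0.001, -1.0, -0.0]]
force: [0.1, -1.0, -0.5]
opening: 0.864
```

play_rows --commands '[[[0, 0, 0], [0, 0, 0]], [[0, 0, 0], [0, 0, 0]], [[0, 0, 0], [0, 0, 0]], [[0, 0, 0], [0, 0, 0]], [[0, 0, 0], [0, 0, 0]], [[0, 0, 0], [0, 0, 0]]]' --gripper 0.04

```text
time_s: 6.42
position: [0.5662, 0.2178, 0.0249]
tcp_rot: [[0.989, 0.0, -0.145], [0.145, 0.0, 0.989], [0.0, -1.0, -0.0]]
force: [-0.8, -0.4, 2.2]
opening: 0.682
```

The opening stopped at 59 mm, so the basket is gripped. I'll lift it 3 mm, draw it back clear of the top, then raise it.

play_rows --commands '[[[0, 0, 0.003], [0, 0, 0]], [[-0.005, -0.0007, 0.005], [0, 0, 0]], [[-0.012, -0.0018, 0.005], [0, 0, 0]], [[-0.02, -0.0029, 0.005], [0, 0, 0]], [[-0.028, -0.0041, 0.005], [0, 0, 0]], [[-0.036, -0.0053, 0.005], [0, 0, 0]], [[-0.043, -0.0063, 0.005], [0, 0, 0]], [[-0.046, -0.0067, 0.005], [0, 0, 0]], [[-0.046, -0.0067, 0.005], [0, 0, 0]]]'

```text
time_s: 7.55
position: [0.5202, 0.2111, 0.0297]
tcp_rot: [[0.99, 0.0, -0.145], [0.145, 0.0, 0.99], [0.0, -1.0, 0.0]]
force: [0.6, -0.5, -6.9]
opening: 0.687
```

play_rows --commands '[[[0, 0, 0.008], [0, 0, 0]], [[0, 0, 0.018], [0, 0, 0]], [[0, 0, 0.03], [0, 0, 0]], [[0, 0, 0.045], [0, 0, 0]], [[0, 0, 0.06], [0, 0, 0]], [[0, 0, 0.075], [0, 0, 0]], [[0, 0, 0.09], [0, 0, 0]], [[0, 0, 0.095], [0, 0, 0]], [[0, 0, 0.095], [0, 0, 0]]]'

```text
time_s: 8.68
position: [0.5204, 0.2111, 0.125]
tcp_rot: [[0.99, 0.001, -0.144], [0.144, 0.0, 0.99], [0.001, -1.0, 0.0]]
force: [0.1, 0.1, -7.7]
opening: 0.687
```

Run:
```python
from h import *
s=read_state(); print(s["position"],s["force"],s["opening"]*87)
f,P,c=cap("scene"); save(cv2.resize(f[140:350,200:480],(800,600),interpolation=cv2.INTER_CUBIC),"s4.png")
```

```text
[0.52035789 0.21111361 0.12504368] [ 0.09920654  0.09565412 -7.67904037] 59.76404963424946
```

View pics/s4.png

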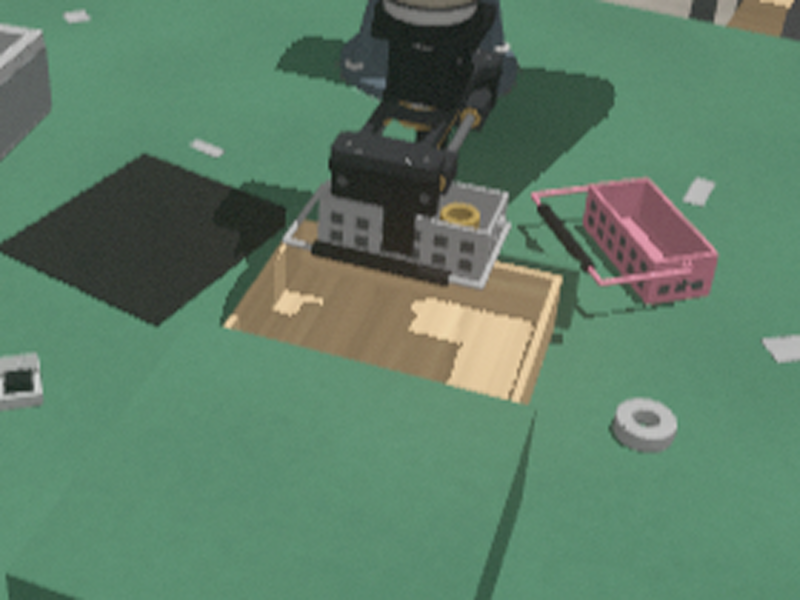

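The basket hangs level with its handle still folded at (380,262), and both parts are in it. I'll carry it to the mat.

play_rows --commands '[[[-0.005, -0.02, 0], [0, 0, 0]], [[-0.013, -0.055, 0], [0, 0, 0]], [[-0.021, -0.095, 0], [0, 0, 0]], [[-0.03, -0.135, 0], [0, 0, 0]], [[-0.039, -0.175, 0], [0, 0, 0]], [[-0.048, -0.215, 0], [0, 0, 0]], [[-0.056, -0.25, 0], [0, 0, 0]], [[-0.062, -0.275, 0], [0, 0, 0]], [[-0.065, -0.288, 0], [0, 0, 0]], [[-0.065, -0.291, 0], [0, 0, 0]]]'

```text
time_s: 9.98
position: [0.4548, -0.0805, 0.1245]
tcp_rot: [[0.99, -0.0, -0.143], [0.143, 0.0, 0.99], [-0.0, -1.0, 0.0]]
force: [0.0, 0.4, -7.7]
opening: 0.684
```

play_rows --commands '[[[0, 0, -0.015], [0, 0, 0]], [[0, 0, -0.035], [0, 0, 0]], [[0, 0, -0.055], [0, 0, 0]], [[0, 0, -0.075], [0, 0, 0]], [[0, 0, -0.09], [0, 0, 0]], [[0, 0, -0.1], [0, 0, 0]], [[0, 0, -0.107], [0, 0, 0]], [[0, 0, -0.111], [0, 0, 0]], [[0, 0, -0.114], [0, 0, 0]], [[0, 0, -0.114], [0, 0, 0]]]'

```text
time_s: 11.22
position: [0.4554, -0.08, 0.0107]
tcp_rot: [[0.99, 0.0, -0.144], [0.144, -0.0, 0.99], [0.0, -1.0, -0.0]]
force: [0.9, 0.1, -8.3]
opening: 0.688
```

play_rows --commands '[[[0, 0, -0.001], [0, 0, 0]], [[0, 0, -0.002], [0, 0, 0]], [[0, 0, -0.003], [0, 0, 0]], [[0, 0, -0.004], [0, 0, 0]], [[0, 0, -0.004], [0, 0, 0]], [[0, 0, -0.004], [0, 0, 0]]]'

```text
time_s: 11.98
position: [0.4553, -0.0799, 0.0069]
tcp_rot: [[0.99, 0.0, -0.144], [0.144, -0.0, 0.99], [0.0, -1.0, -0.0]]
force: [-0.3, -0.7, -2.7]
opening: 0.687
```

The force shows it standing on the mat. I'll release, rise, and measure the handle.

play_rows --commands '[[[0, 0, 0], [0, 0, 0]], [[0, 0, 0], [0, 0, 0]], [[0, 0, 0], [0, 0, 0]], [[0, 0, 0], [0, 0, 0]], [[0, 0, 0.02], [0, 0, 0]], [[0, 0, 0.05], [0, 0, 0]], [[0, 0, 0.08], [0, 0, 0]], [[0.03, 0.0, 0.1], [0, 0, 0]], [[0.06, 0.008, 0.1], [0, 0, 0]], [[0.081, 0.012, 0.1], [0, 0, 0]]]' --gripper 0.075

```text
time_s: 13.22
position: [0.5377, -0.0678, 0.1073]
tcp_rot: [[0.989, 0.002, -0.145], [0.145, -0.001, 0.989], [0.002, -1.0, -0.001]]
force: [-0.2, -0.9, -0.2]
opening: 0.864
```

Run:
```python
from h import *
s=read_state(); print(s["position"],s["force"],s["opening"]*87)
f,P,c=cap("scene"); z=P[...,2]
r=np.hypot(P[...,0]-.455,P[...,1]+.08)<.09
m=r&(z>.044)&(z<.056)&(f.max(-1)>80); print("rim",frect(P[m][:,:2],(.0285,.0635),[.455,-.08,8.3]),np.median(z[m]))
t=np.radians(8.3); R=np.array([[np.cos(t),-np.sin(t)],[np.sin(t),np.cos(t)]]); q=(P[...,:2]-[.455,-.08])@R
b=(q[...,0]>.06)&(q[...,0]<.1)&(abs(q[...,1])<.05)&(z>.025)&(z<.055)&(f.max(-1)<70)
print("bar",b.sum(),np.median(q[b],0),np.percentile(q[b][:,1],[2,98]),np.percentile(z[b],[5,50,95]),np.polyfit(q[b][:,1],q[b][:,0],1))
save(cv2.resize(f[140:350,120:400],(800,600),interpolation=cv2.INTER_CUBIC),"s5.png")
```

```text
[ 0.53770604 -0.06778549  0.10727112] [-0.15659854 -0.86580321 -0.23250877] 75.20729330904406
rim (array([ 0.456, -0.077,  8.391]), np.float64(0.0016), 224) 0.04725737365855137
bar 158 [0.08604924 0.00072576] [-0.04458941  0.04764682] [0.03715799 0.04291794 0.04641754] [-0.00456853  0.08544052]
```

View pics/s5.png

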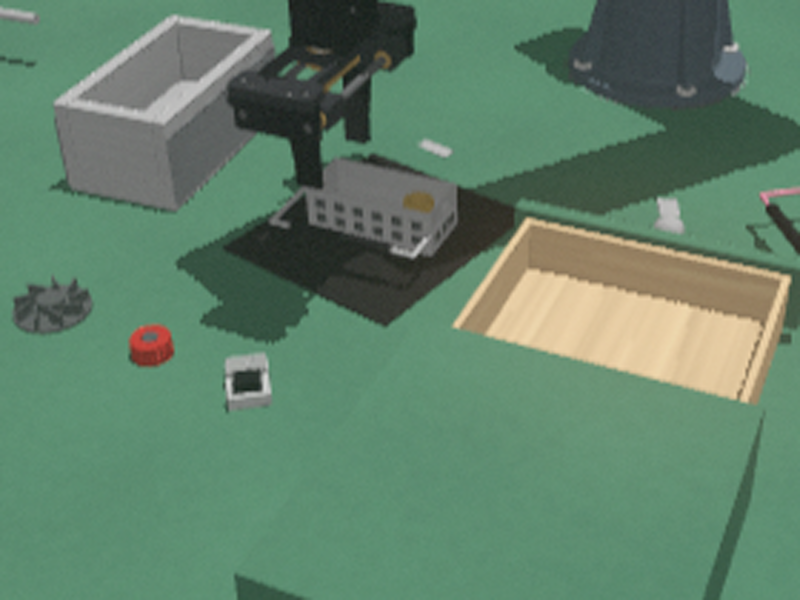

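The basket is on the mat with its handle folded, and the bar lies 82 mm out at about z 0.04. I'll go down over the sleeve with a 50 mm opening.

play_rows --commands '[[[-0.001, 0, -0.02], [0, 0, 0]], [[-0.001, 0, -0.04], [0, 0, 0]], [[-0.001, 0, -0.055], [0, 0, 0]], [[-0.001, 0, -0.07], [0, 0, 0]], [[-0.001, 0, -0.082], [0, 0, 0]], [[-0.001, 0, -0.091], [0, 0, 0]], [[-0.001, 0, -0.096], [0, 0, 0]], [[-0.001, 0, -0.096], [0, 0, 0]]]' --gripper 0.05

```text
time_s: 14.28
position: [0.5352, -0.0679, 0.0104]
tcp_rot: [[0.99, -0.0, -0.144], [0.144, 0.0, 0.99], [-0.0, -1.0, 0.0]]
force: [0.8, 0.0, 0.5]
opening: 0.573
```

play_rows --commands '[[[0, 0, 0], [0, 0, 0]], [[0, 0, 0], [0, 0, 0]], [[0, 0, 0], [0, 0, 0]], [[0, 0, 0], [0, 0, 0]], [[0, 0, 0], [0, 0, 0]], [[0, 0, 0], [0, 0, 0]], [[0, 0, 0], [0, 0, 0]], [[0, 0, 0], [0, 0, 0]]]' --gripper 0.0

```text
time_s: 15.28
position: [0.5361, -0.068, 0.0108]
tcp_rot: [[0.99, 0.002, -0.144], [0.144, -0.0, 0.99], [0.002, -1.0, -0.001]]
force: [3.0, 1.0, -0.1]
opening: 0.129
```

The sleeve is gripped at 11 mm. I'll swing it along the 82 mm arc, first to 45°.

play_rows --commands '[[[-0.0003, 0, 0.0065], [0, 0, 0]], [[-0.001, -0.0001, 0.0128], [0, 0, 0]], [[-0.0022, -0.0003, 0.019], [0, 0, 0]], [[-0.004, -0.0006, 0.0253], [0, 0, 0]], [[-0.006, -0.0009, 0.0313], [0, 0, 0]], [[-0.0088, -0.0013, 0.0372], [0, 0, 0]], [[-0.012, -0.0018, 0.0428], [0, 0, 0]], [[-0.0155, -0.0023, 0.0482], [0, 0, 0]], [[-0.0237, -0.0035, 0.058], [0, 0, 0]], [[-0.0237, -0.0035, 0.058], [0, 0, 0]]]'

```text
time_s: 16.52
position: [0.5112, -0.0716, 0.0696]
tcp_rot: [[0.99, 0.001, -0.144], [0.144, -0.0, 0.99], [0.0, -1.0, -0.0]]
force: [3.8, 0.9, 4.0]
opening: 0.124
```

Run:
```python
from h import *
s=read_state(); print(s["position"],s["force"],s["opening"]*87)
f,P,c=cap("scene"); z=P[...,2]
r=np.hypot(P[...,0]-.455,P[...,1]+.08)<.09
m=r&(z>.040)&(z<.06)&(f.max(-1)>80); print("rim",frect(P[m][:,:2],(.0285,.0635),[.455,-.08,8.3]),np.median(z[m]))
save(cv2.resize(f[140:290,150:350],(800,600),interpolation=cv2.INTER_CUBIC),"s6.png")
```

```text
[ 0.51122124 -0.0715804   0.069566  ] [3.76218502 0.87510267 4.04507275] 10.826389189412073
rim (array([ 0.4557, -0.0774,  8.2353]), np.float64(0.0018), 267) 0.04621918264515634
```

View pics/s6.png

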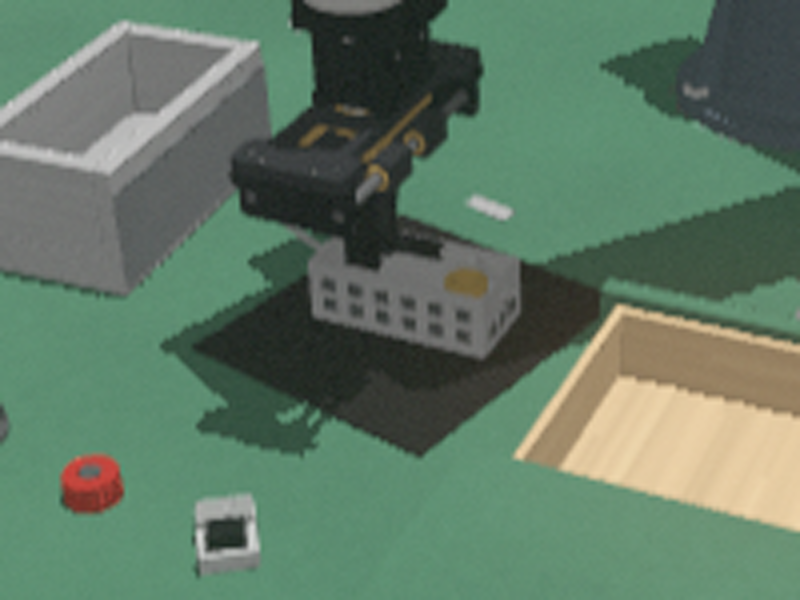

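The handle is at 45° and the basket still stands flat. I'll carry on to upright.

play_rows --commands '[[[-0.0046, -0.0007, 0.0043], [0, 0, 0]], [[-0.0097, -0.0014, 0.0083], [0, 0, 0]], [[-0.0151, -0.0022, 0.012], [0, 0, 0]], [[-0.0206, -0.003, 0.0151], [0, 0, 0]], [[-0.0264, -0.0039, 0.0178], [0, 0, 0]], [[-0.0324, -0.0047, 0.02], [0, 0, 0]], [[-0.0447, -0.0066, 0.023], [0, 0, 0]], [[-0.0574, -0.0084, 0.024], [0, 0, 0]], [[-0.0594, -0.0087, 0.024], [0, 0, 0]], [[-0.0594, -0.0087, 0.024], [0, 0, 0]]]'

```text
time_s: 17.82
position: [0.4518, -0.0803, 0.0932]
tcp_rot: [[0.99, -0.0, -0.144], [0.144, -0.0, 0.99], [-0.0, -1.0, -0.0]]
force: [4.3, 1.9, 8.6]
opening: 0.129
```

play_rows --commands '[[[0, 0, 0], [0, 0, 0]], [[0, 0, 0], [0, 0, 0]], [[0, 0, 0], [0, 0, 0]], [[0, 0, 0], [0, 0, 0]], [[0, 0, 0], [0, 0, 0]], [[0, 0, 0], [0, 0, 0]], [[0, 0, 0], [0, 0, 0]], [[0, 0, 0], [0, 0, 0]], [[0, 0, 0], [0, 0, 0]], [[0, 0, 0], [0, 0, 0]]]' --gripper 0.05

```text
time_s: 19.08
position: [0.4522, -0.0801, 0.0927]
tcp_rot: [[0.989, 0.0, -0.145], [0.145, -0.0, 0.989], [0.0, -1.0, -0.0]]
force: [-0.4, 0.1, 0.1]
opening: 0.572
```

Run:
```python
from h import *
s=read_state(); print(s["position"],s["force"],s["opening"]*87)
f,P,c=cap("scene"); z=P[...,2]
r=np.hypot(P[...,0]-.455,P[...,1]+.08)<.09
m=r&(z>.040)&(z<.06)&(f.max(-1)>80); x=frect(P[m][:,:2],(.0285,.0635),[.455,-.08,8.3]);print("rim",x,np.median(z[m]))
t=np.radians(8.3); R=np.array([[np.cos(t),-np.sin(t)],[np.sin(t),np.cos(t)]]); q=(P[...,:2]-[.455,-.08])@R
b=(abs(q[...,0])<.04)&(abs(q[...,1])<.05)&(abs(q[...,1])>.015)&(z>.095)&(z<.14)&(f.max(-1)<70)
print("bar",b.sum(),np.median(q[b],0),np.percentile(z[b],[5,50,95]))
save(cv2.resize(f[140:290,150:350],(800,600),interpolation=cv2.INTER_CUBIC),"s7.png")
```

```text
[ 0.45216266 -0.08010185  0.09268261] [-0.4462264   0.09103438  0.06628058] 49.75179114578746
rim (array([ 0.4556, -0.0769,  8.1518]), np.float64(0.0019), 374) 0.045661112387025304
bar 63 [0.00435932 0.02660048] [0.12141545 0.1252775  0.12843172]
```

View pics/s7.png

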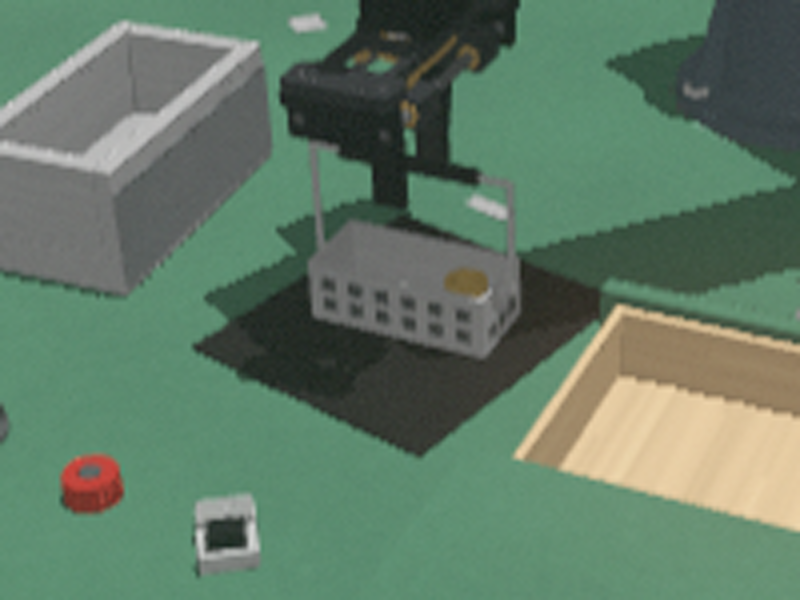

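The handle stands up by itself with the open jaws clear of it. I'll centre on the sleeve (+3 mm in x), close, and lift.

play_rows --commands '[[[0.003, 0.0005, 0], [0, 0, 0]], [[0.003, 0.0005, 0], [0, 0, 0]]]'

```text
time_s: 19.38
position: [0.4556, -0.0797, 0.0927]
tcp_rot: [[0.989, 0.001, -0.145], [0.145, -0.0, 0.989], [0.0, -1.0, -0.0]]
force: [0.0, -0.6, 0.2]
opening: 0.571
```

play_rows --commands '[[[0, 0, 0], [0, 0, 0]], [[0, 0, 0], [0, 0, 0]], [[0, 0, 0], [0, 0, 0]], [[0, 0, 0], [0, 0, 0]], [[0, 0, 0], [0, 0, 0]], [[0, 0, 0], [0, 0, 0]], [[0, 0, 0], [0, 0, 0]], [[0, 0, 0], [0, 0, 0]], [[0, 0, 0], [0, 0, 0]]]' --gripper 0.0

```text
time_s: 20.5
position: [0.4551, -0.0796, 0.0927]
tcp_rot: [[0.99, -0.0, -0.145], [0.145, 0.0, 0.99], [-0.0, -1.0, 0.0]]
force: [-0.6, -0.9, 0.8]
opening: 0.124
```

play_rows --commands '[[[0, 0, 0.004], [0, 0, 0]], [[0, 0, 0.01], [0, 0, 0]], [[0, 0, 0.018], [0, 0, 0]], [[0, 0, 0.03], [0, 0, 0]], [[0, 0, 0.045], [0, 0, 0]], [[0, 0, 0.06], [0, 0, 0]], [[0, 0, 0.08], [0, 0, 0]], [[0, 0, 0.1], [0, 0, 0]], [[0, 0, 0.12], [0, 0, 0]], [[0, 0, 0.135], [0, 0, 0]]]'

```text
time_s: 21.75
position: [0.4548, -0.0794, 0.2291]
tcp_rot: [[0.99, 0.001, -0.144], [0.144, -0.0, 0.99], [0.001, -1.0, -0.0]]
force: [0.8, -0.8, -7.4]
opening: 0.126
```

Run:
```python
from h import *
s=read_state(); print(s["position"],s["force"],s["opening"]*87,s["joint_positions"].round(0))
f,P,c=cap("scene"); z=P[...,2]
r=np.hypot(P[...,0]-.455,P[...,1]+.08)<.1
h=r&(z>.15)&(z<.2)&(f.max(-1)>70)
if h.sum():
    m=h&(z>.172); A=np.c_[P[m][:,:2]-[.455,-.08],np.ones(m.sum())]
    print(np.percentile(z[h],[2,50,98])); print(frect(P[m][:,:2],(.0285,.0635),[.455,-.08,8.3]))
```

```text
[ 0.45475983 -0.0793948   0.22906862] [ 0.7705424  -0.80153027 -7.40667724] 10.988718921961247 [-24.  16. 103.   0.  61. -32.]
[0.151312   0.17222312 0.18699217]
(array([ 0.4563, -0.0774,  8.1848]), np.float64(0.0023), 594)
```

It is lifted by the handle. I'll carry it over the tank while turning −87°.

play_rows --commands '[[[0, -0.008, 0], [0, 0, -0.04]], [[-0.002, -0.024, 0], [0, 0, -0.12]], [[-0.003, -0.043, 0], [0, 0, -0.22]], [[-0.004, -0.062, 0], [0, 0, -0.33]], [[-0.005, -0.082, 0], [0, 0, -0.44]], [[-0.005, -0.102, 0], [0, 0, -0.55]], [[-0.006, -0.122, 0], [0, 0, -0.66]], [[-0.006, -0.142, 0], [0, 0, -0.77]]]'

```text
time_s: 22.8
position: [0.448, -0.2222, 0.2264]
tcp_rot: [[0.808, -0.002, 0.589], [-0.589, 0.001, 0.808], [-0.003, -1.0, -0.0]]
force: [0.5, -0.8, -7.2]
opening: 0.124
```

play_rows --commands '[[[-0.001, -0.02, 0], [0, 0, -0.11]], [[-0.002, -0.04, 0], [0, 0, -0.22]], [[-0.003, -0.06, 0], [0, 0, -0.33]], [[-0.004, -0.08, 0], [0, 0, -0.44]], [[-0.005, -0.1, 0], [0, 0, -0.55]], [[-0.006, -0.117, 0], [0, 0, -0.65]], [[-0.007, -0.127, 0], [0, 0, -0.71]], [[-0.0073, -0.1316, 0], [0, 0, -0.747]], [[-0.0073, -0.1316, 0], [0, 0, -0.747]], [[-0.0073, -0.1316, 0], [0, 0, -0.747]]]'

```text
time_s: 24.05
position: [0.4416, -0.3525, 0.2273]
tcp_rot: [[0.198, -0.001, 0.98], [-0.98, 0.001, 0.198], [-0.001, -1.0, -0.0]]
force: [0.5, 0.6, -7.4]
opening: 0.126
```

Run:
```python
from h import *
s=read_state(); R=s["tcp_rot"];print(s["time_s"],s["position"],s["force"],np.degrees(np.arctan2(R[1,0],R[0,0])))
for n in("scene","top"):
    f,P,c=cap(n); z=P[...,2]
    r=np.hypot(P[...,0]-.4415,P[...,1]+.353)<.1
    h=r&(z>.13)&(z<.2)&(f.max(-1)>70)
    if h.sum()>20:
        m=h&(z>.172)&(z<.195); print(n,np.percentile(z[h],[1,50,98])); print(frect(P[m][:,:2],(.0285,.0635),[.4415,-.353,-78.6]))
    k=(np.hypot(P[...,0]-.4415,P[...,1]+.353)<.18)&(z>.094)&(z<.106); print("cl",frect(P[k][:,:2],(.11,.063),[.4415,-.353,11.4],(.095,.048)))
    if n=="scene": save(cv2.resize(f[80:260,90:330],(800,600),interpolation=cv2.INTER_CUBIC),"s8.png")
```

```text
24.05 [ 0.44158519 -0.3524575   0.22725251] [ 0.45931637  0.57073635 -7.42796086] -78.58110848283968
scene [0.13832817 0.16624054 0.18616257]
(array([  0.4421,  -0.351 , -78.9499]), np.float64(0.0019), 356)
cl (array([ 0.4418, -0.3519, 11.5173]), np.float64(0.0001), 572)
top [0.1372782  0.16305164 0.18682041]
(array([  0.4409,  -0.3528, -78.6593]), np.float64(0.0017), 356)
cl (array([ 0.4407, -0.3545, 11.4662]), np.float64(0.0), 1615)
```

View pics/s8.png

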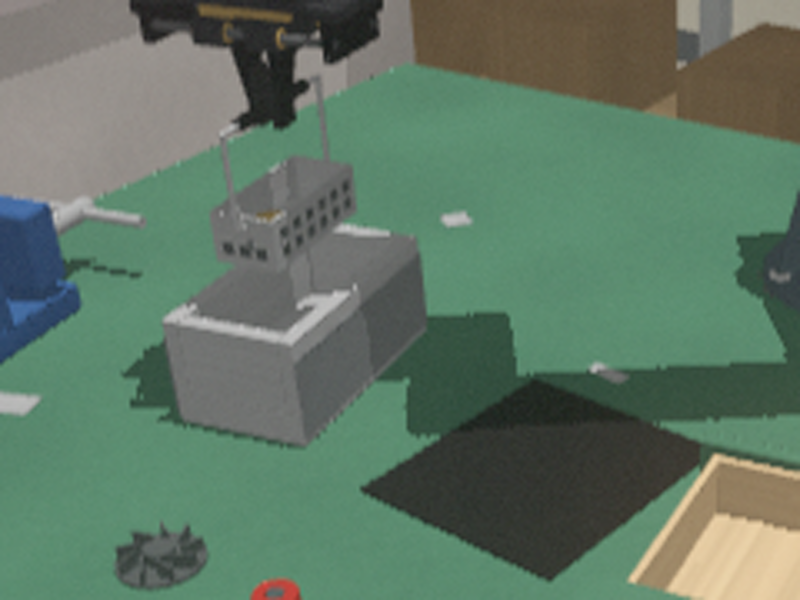

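The basket is centred over the tank to within 2 mm in both cameras, level, with the handle up. I'll lower it, creeping the last few millimetres.

play_rows --commands '[[[0, -0.001, -0.008], [0, 0, 0]], [[0, -0.001, -0.02], [0, 0, 0]], [[0, -0.001, -0.033], [0, 0, 0]], [[0, -0.001, -0.046], [0, 0, 0]], [[0, -0.001, -0.059], [0, 0, 0]], [[0, -0.001, -0.072], [0, 0, 0]], [[0, -0.001, -0.084], [0, 0, 0]], [[0, -0.001, -0.094], [0, 0, 0]], [[0, -0.001, -0.1], [0, 0, 0]], [[0, -0.001, -0.103], [0, 0, 0]]]'

```text
time_s: 25.4
position: [0.4418, -0.3542, 0.1243]
tcp_rot: [[0.197, -0.0, 0.98], [-0.98, 0.0, 0.197], [-0.0, -1.0, -0.0]]
force: [-0.4, -0.0, -7.6]
opening: 0.127
```

play_rows --commands '[[[0, 0, -0.001], [0, 0, 0]], [[0, 0, -0.002], [0, 0, 0]], [[0, 0, -0.003], [0, 0, 0]], [[0, 0, -0.004], [0, 0, 0]], [[0, 0, -0.005], [0, 0, 0]], [[0, 0, -0.005], [0, 0, 0]], [[0, 0, -0.005], [0, 0, 0]]]'

```text
time_s: 26.28
position: [0.4418, -0.3542, 0.1196]
tcp_rot: [[0.197, -0.0, 0.98], [-0.98, 0.0, 0.197], [-0.0, -1.0, -0.0]]
force: [0.8, 0.1, -6.7]
opening: 0.125
```

play_rows --commands '[[[0, 0, -0.0005], [0, 0, 0]], [[0, 0, -0.001], [0, 0, 0]], [[0, 0, -0.0015], [0, 0, 0]], [[0, 0, -0.0015], [0, 0, 0]], [[0, 0, -0.0015], [0, 0, 0]]]'

```text
time_s: 26.9
position: [0.4419, -0.3551, 0.1189]
tcp_rot: [[0.198, 0.001, 0.98], [-0.98, -0.002, 0.198], [0.002, -1.0, 0.0]]
force: [-3.7, -2.5, 0.6]
opening: 0.123
```

The weight is off and it stands on the tank floor. I'll release and rise straight up.

play_rows --commands '[[[0, 0, 0], [0, 0, 0]], [[0, 0, 0], [0, 0, 0]], [[0, 0, 0], [0, 0, 0]], [[0, 0, 0], [0, 0, 0]], [[0, 0, 0], [0, 0, 0]], [[0, 0, 0], [0, 0, 0]]]' --gripper 0.05

```text
time_s: 27.65
position: [0.4419, -0.3542, 0.1181]
tcp_rot: [[0.198, 0.0, 0.98], [-0.98, 0.0, 0.198], [-0.0, -1.0, 0.0]]
force: [-0.7, 1.2, 0.5]
opening: 0.57
```

play_rows --commands '[[[0, 0, 0.01], [0, 0, 0]], [[0, 0, 0.03], [0, 0, 0]], [[0, 0, 0.06], [0, 0, 0]], [[0, 0, 0.09], [0, 0, 0]], [[0, 0, 0.12], [0, 0, 0]], [[0, 0, 0.14], [0, 0, 0]], [[0, 0, 0.14], [0, 0, 0]]]'

```text
time_s: 28.52
position: [0.4427, -0.3552, 0.2605]
tcp_rot: [[0.197, 0.003, 0.98], [-0.98, -0.004, 0.198], [0.005, -1.0, 0.003]]
force: [-0.2, 0.5, -0.3]
opening: 0.577
```

Run:
```python
from h import *
s=read_state();print(s["time_s"],s["position"],s["force"])
for n in("scene","top"):
    f,P,c=cap(n); z=P[...,2]
    r=np.hypot(P[...,0]-.4415,P[...,1]+.353)<.12
    t=np.radians(11.4); R=np.array([[np.cos(t),-np.sin(t)],[np.sin(t),np.cos(t)]]); q=(P[...,:2]-[.4415,-.353])@R
    m=(abs(q[...,0])<.085)&(abs(q[...,1])<.042)&(z>.068)&(z<.085); print(n,"rim",frect(P[m][:,:2],(.0285,.0635),[.4415,-.353,-78.6]),np.median(z[m]))
    b=r&(f.max(-1)<60)&(z>.12)&(z<.17)&(abs(q[...,0])<.055); print("bar q",np.median(q[b],0) if b.any() else 0,np.percentile(z[b],[5,50,95]) if b.any() else 0)
    if n=="scene": save(cv2.resize(f[80:260,90:330],(800,600),interpolation=cv2.INTER_CUBIC),"s9.png")
```

```text
28.525 [ 0.44267962 -0.35516279  0.26050584] [-0.16619714  0.46616356 -0.337239  ]
scene rim (array([  0.4409,  -0.3528, -78.5731]), np.float64(0.0021), 96) 0.07255793624414003
bar q [0.00379276 0.00247241] [0.14896547 0.1518347  0.15405076]
top rim (array([  0.441 ,  -0.3549, -78.7896]), np.float64(0.0014), 303) 0.0728517760904106
bar q [0.0034845  0.00144064] [0.14634769 0.15043677 0.15405679]
```

View pics/s9.png

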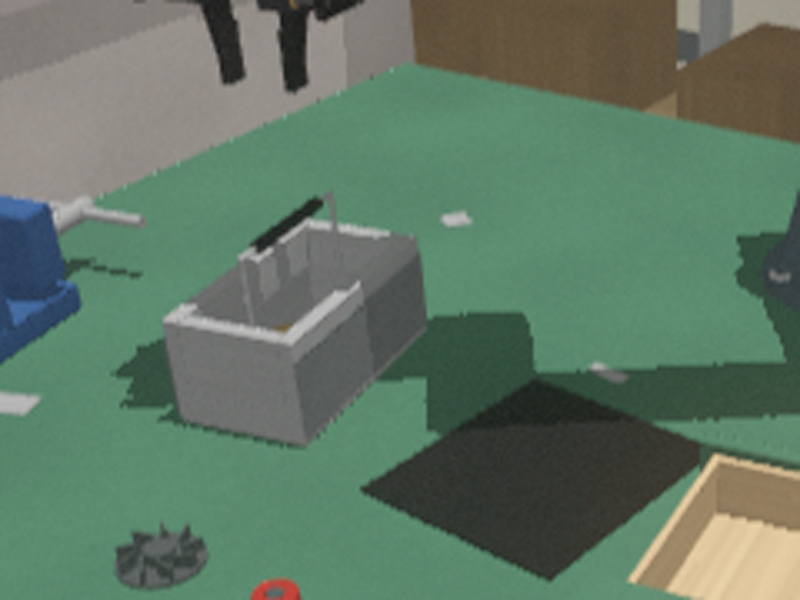

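The basket is in the tank with its rim at z≈0.073–0.075 and centred to within 2 mm. The handle is upright with its bar top at about 0.152, and the gripper is clear, so I'll hand in.

```bash
python3 -c "
from rig import *
print(hand_in())"
```

```text
the job is handed in; nothing more can be done
None
```

The basket now stands in the ultrasonic cleaner's tank with its handle upright, and I handed the job in after about 28.5 s of robot time. `hand_in()` gives no verdict.

I drew the basket clear of the drawer unit by its sides and set it on the mat with the handle folded. There I swung the handle up until it stayed up by itself. I then picked the basket up by the handle, turned it to match the tank, lowered it slowly and let go.

**Last checks:**
- **Position:** both cameras put the basket within about 2 mm of the tank centre.
- **Height:** the rim measured about 0.073 m, against 0.075 m expected for standing on the tank floor.
- **Handle:** the bar is above the basket centre with its top at about 0.152 m, so it is upright.
- **Robot:** the gripper is open and well above the handle, and the measured force is about zero.

**What disagreed or was not checked:**
- **Tool length:** the real fingertips sit about 36 mm higher than the stated tool geometry says. My first grip therefore closed on air above the rim without touching anything. I corrected for this in every later move.
- **Camera offset:** the two cameras differ by about 2 mm, which is within their stated calibration.
- **Parts:** I did not measure the bushing and bearing separately in the tank. The last picture shows only a bit of the bushing, and the bearing is hidden. The lift at the handle still showed the full load, about 7.4 N.
- **Bystanders:** I did not re-measure the fan, regulator and washers. No move went near them, and the fan and washers looked unmoved in the last picture.

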